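# Lock the keepsake chest and hold the key turned

### The arm

A 6-joint arm with a two-finger parallel gripper is mounted at the origin on the work surface. World frame = base frame: x ahead of the robot, y to its left, z up, the work surface at z = 0. Lengths are in m, angles in rad, forces in N, time in s.
With the tool pointing down it reaches from about 0.35 to 0.975 m from the base axis. Payload 7.1 kg.
Tool frame: the origin (TCP) lies between the finger pads; the fingertips stand 22 mm ahead of it and the grasp point (between the pads) lies 3 mm ahead of it (robot.tip_reach is the z of the fingertips in the tool frame, in m); z points along the fingers, y is the line along which they close (so a half turn about z gives the same grasp; the last joint's range is limited). The gripper opens to 88 mm and grips with 3 to 60 N. Pads are 20 mm wide; open, the fingers measure 115 mm over their backs; the gripper's body (75 mm by 178 mm) begins 61 mm behind the grasp point.
Start: joints at [-0.019, 0.423, 1.63, -0, 1.089, -0.019], TCP at [0.625, 0, 0.245] pointing down, gripper open.
Joint ranges: [-3, 3], [-0.9, 2.11], [0.09, 2.58], [-1.31, 4.45], [0.11, 2.69], [-2.54, 2.54]. Speed limits (rad/s): [2.39, 2.39, 3.01, 3.14, 3.14, 3.14].

### API

Orientations are given as a 3x3 rotation matrix whose columns are the frame's x, y, z axes.
In Python, from bench import robot, vision, sign_off gives the robot as it stands.
- The arm moves only by the shell command python3 -m creep 'ROWS' [FORCE]. ROWS is JSON, a list of rows, each a list of 7 numbers: the turn, a rotation vector about the tool's x, y, z in rad, then the shift along the tool's x, y, z in m, then the closure, from 0 (fully open) to 1 (shut). A call has 1 to 8 rows; each row is the pose to reach, as a shift and turn from the pose commanded when the call began, along the tool's axes at that moment; what a row does not reach only later rows make up. A row lasts 1/10 s, in which the tool goes at most 50 mm and 8.59 degrees, less where a joint would pass 70% of its speed; a pose out of reach is approached as far as the arm can. A call with a gripper value outside its range is refused whole. The fingers move at their own pace and stop on an object; FORCE is the grip in N (left out, the last holds). Time passes only in rows, so rows that repeat a pose let the fingers close. It gives the time, the measured TCP pose, the force, the opening and the grip force at its end, in the units of the state.
- robot.sense(): the state, without advancing time (a new reading comes with each control period).
- vision.capture(name): name is "scene" or "side" or "wrist"; returns a dict with "color" (480x640x3 uint8, red, green, blue), "range_z" (480x640 float32, m along the optical axis (not along the pixel's ray), 0 where there is no reading), "fx", "fy", "cx", "cy" (pixels), "T" (4x4, takes a point from camera to world coordinates). Camera axes: x right, y down, z forward; pixel columns grow to the right and rows downward; lengths in m; the calibration is good to about 2 mm. A picture is of the moment at which its call begins.
- sign_off(): hands the job in; it is judged then, once.
The state is a dict: "time_s": time; "joints": joint angles; "dq": joint speeds; "effort": joint torques, N m; "eef_pos": TCP position; "tcp_rot": TCP orientation; "force": force on the tool from outside, world axes, zero at the start; "moment": the same for the moment, N m; "opening": finger opening in m; "grip_force": force on a finger pad.
Only numpy, scipy, OpenCV 4.12 (cv2) and the standard library are available. Lean on these libraries where they do the work, as an engineer would, in place of code of your own. Each camera call takes 0.05 s, during which the arm holds its last target. There are 200 camera calls.

### The job

Shut the drawer of the little wooden chest, then take the brass key from its stand and push it upright into the lock on top of the chest, working it past the sticky pins until its shoulder is down on the lock face. Turn it a quarter turn clockwise (seen from above); the lock springs back, so finish with the gripper still holding the key fully in and turned. Leave the stone snail, the potted succulent and the candle where they are.

Things in the scene. Friction and masses are not known exactly. Their poses are not given: they have to be found in the camera images.
- chest: Dark red-brown wooden box chest with one drawer, fixed to the surface: 172 (x) by 212 (y) mm over its top board and 120 mm high. Origin: centre of its underside. Its -x face carries the drawer, z up. The brass lock sits in the middle of the top.
- drawer (a joint): Drawer of the chest, slides towards the chest's -x: 0 = shut, up to 0.09 m open. Stays where it is left (friction about 2 N, some damping).
- drawer_front (a point): Outer face of the drawer front, mid-width, 85 mm above the surface; moves with the drawer; axes as the chest. Panel 176 mm wide, 14 mm thick, heights 14 to 98 mm; its bare middle can be pushed. Two brass knobs (9 mm radius) stick out 19 mm, 58 mm to either side, 50 mm up. Shut, the chest's 120 mm high top board ends 8 mm behind this face.
- lock_face (a point): Centre of the lock's brass face, on its turning axis, 122 mm above the surface; axes as the chest. Collar 52 mm across; dark keyhole slot 14 by 6.5 mm, 30 mm deep, mouth chamfered 1.5 mm, its long side along the chest's y at rest. Two sprung pins in the slot's narrow ends, 9 and 17 mm down, resist by 5 to 15 N, briefly up to 25 N; small wiggles or a firm push pass them.
- lock_plug (a joint): Turning part of the lock: about 0 rad at rest (play of about -0.08), grows clockwise seen from above, stop at 1.62. The key has some play in the slot, so this trails the key by about 0.2 rad. A spring pulls it back (about 0.12 N m at a quarter turn), so it returns when the key is let go.
- key: Brass key, 60 g, upright in its stand. Origin: tip of the blade; z up to the bow. Blade 5 (x) by 12 (y) mm, 26 mm long, V-shaped tip; shoulder 10 by 20 mm from 26 to 32 mm; round flat bow 10 mm thick (x), 38 mm across (y), 32 to 70 mm above the tip. Fits the lock either way round (half turn about z). Fully in, the shoulder rests on the lock face, the tip 26 mm below it.
- key_grip (a point): Middle of the key's bow, 51 mm above the tip, on the key's axis: pinch here across the 10 mm thickness (key's x), gripper pointing down.
- key_stand: Wooden block, 64 by 64 by 45 mm high, fixed to the surface; the key's shoulder rests on its top, the key's axes along the block's. Origin: centre of its underside.
- snail: Grey stone snail ornament, 75 mm long, 26 mm wide, 57 mm high; loose; origin: centre of its underside. Not to be disturbed.
- succulent: Small grey pot with red-orange leaves, 66 mm across the pot, about 90 mm high; loose; origin: centre of its underside. Not to be disturbed.
- candle: Cream candle in a low glass holder, 60 mm across, 108 mm high; loose; origin: centre of its underside. Not to be disturbed.
There are look-alikes about, which are no part of the job. There is more than one size of the key; the job needs the smallest.

How it is judged:
By the outcome, as a careful person would: the job done as asked, in the order asked, and still so for the second after the job is handed in, while the arm keeps its last pose, push and grip.
It also fails if it takes over 67 s, if anything falls off the work surface, if the arm or the gripper's body presses on something with over 40 N, if the wrist force passes 120 N, or if a joint passes its speed limit or range.

## Working session

There is one attempt and no reset: what is moved stays moved. The work goes in short steps, Python scripts to look and compute and a shell command to move; the robot and the scene stay as the last step left them, time stands still between calls to the robot, and variables do not carry over. Pictures are saved under pics/ and viewed, at most 10 in all, crops included, and the job is handed in when it is done.

```bash
ls; mkdir -p pics; python3 - <<'E'
from bench import robot,vision
import cv2,numpy as np,pickle
d={n:vision.capture(n) for n in("scene","side","wrist")}
pickle.dump(d,open('cap0.pkl','wb'))
for n in d:
    cv2.imwrite(f'pics/{n}0.png',d[n]['color'][:,:,::-1]);print(n,d[n]['fx'],d[n]['cx'],d[n]['cy'],np.round(d[n]['T'],3).tolist())
s=robot.sense();print(s['time_s'],s['eef_pos'],np.round(s['tcp_rot'],3).tolist(),s['force'])
E
```

```text
pics
scene 597.9922555327823 308.8707637670623 235.18431990203345 [[0.843, 0.326, -0.427, 1.082], [0.537, -0.503, 0.677, -0.733], [0.006, -0.8, -0.599, 0.813], [0.0, 0.0, 0.0, 1.0]]
side 434.7331516399762 311.6928736830715 238.3130645100233 [[0.722, -0.385, 0.575, 0.105], [-0.692, -0.376, 0.616, -0.491], [-0.021, -0.843, -0.538, 0.567], [0.0, 0.0, 0.0, 1.0]]
wrist 366.59796168560854 322.08646014402166 234.0536187925772 [[1.0, 0.0, -0.002, 0.625], [-0.0, -0.955, -0.298, 0.083], [-0.002, 0.298, -0.955, 0.384], [0.0, 0.0, 0.0, 1.0]]
0.15 [6.24616105e-01 2.62011957e-05 2.44099540e-01] [[0.0, 1.0, -0.001], [1.0, -0.0, 0.0], [0.0, -0.001, -1.0]] [0.55591344 0.22745775 0.58150911]
```

View pics/scene0.png

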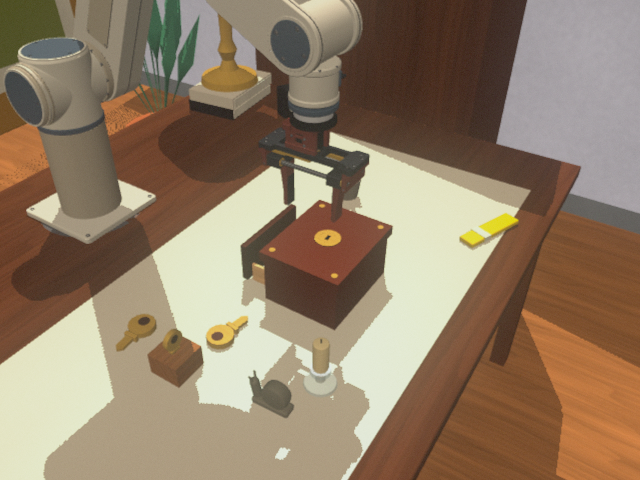

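View pics/side0.png

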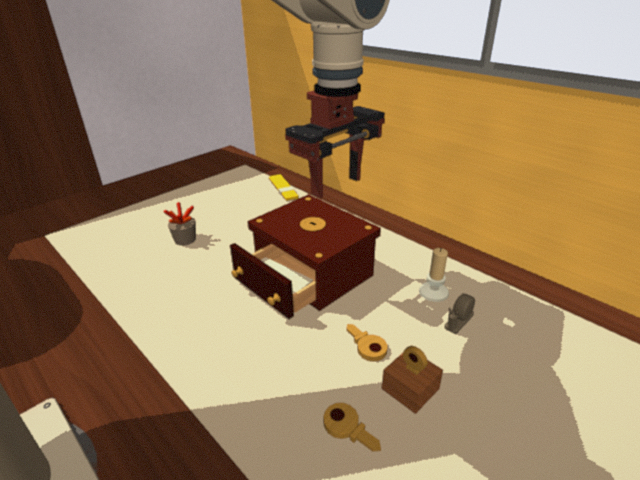

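The scene view has the lock at (328,238), the drawer front at (270,240), and the upright key in its stand at (173,340). Two flat look-alike keys lie at (140,325) and (225,333), with the snail at (272,393), the candle at (320,365) and the pot behind the gripper. The side view has the lock at (313,224), the stand key at (415,357), and the flat keys at (340,420) and (370,345). The upright key in the stand fits "upright in its stand". Next I measure them and confirm the key in an enlarged crop.

```bash
cat > h.py <<'E'
import numpy as np,cv2
def cloud(c):
    v,u=np.mgrid[0:480,0:640];z=c['range_z']
    P=np.stack([(u-c['cx'])/c['fx']*z,(v-c['cy'])/c['fy']*z,z],-1)@c['T'][:3,:3].T+c['T'][:3,3]
    P[z==0]=np.nan;return P
def ray(c,uv,h):
    uv=np.atleast_2d(uv).astype(float)
    d=np.c_[(uv[:,0]-c['cx'])/c['fx'],(uv[:,1]-c['cy'])/c['fy'],np.ones(len(uv))]@c['T'][:3,:3].T
    o=c['T'][:3,3];return o+d*((h-o[2])/d[:,2])[:,None]
def rect(P):
    (c,s,a)=cv2.minAreaRect((P[:,:2]*1000).astype(np.float32));return np.round(c,1),np.round(s,1),round(a,2)
def big(m):
    n,l,s,_=cv2.connectedComponentsWithStats(m.astype(np.uint8));return l==1+np.argmax(s[1:,4])
E
python3 - <<'E'
import pickle,numpy as np,cv2
from h import *
d=pickle.load(open('cap0.pkl','rb'))
rois={'scene':dict(top=(255,200,400,285),lock=(310,226,345,250),stand=(145,325,205,385),front=(240,200,300,285)),
      'side':dict(top=(240,190,385,270),lock=(298,212,328,235),stand=(378,340,446,412),front=(228,240,300,318))}
for n in rois:
    c=d[n];P=cloud(c);hsv=cv2.cvtColor(c['color'],cv2.COLOR_RGB2HSV);v,u=np.mgrid[0:480,0:640]
    box=lambda b:(u>=b[0])&(u<=b[2])&(v>=b[1])&(v<=b[3])
    m=big(box(rois[n]['top'])&(abs(P[...,2]-.12)<.004))
    print(n,'top z',np.nanmedian(P[m][:,2]),rect(ray(c,np.c_[u[m],v[m]],.12)),m.sum())
    b=box(rois[n]['lock']);m=b&(hsv[...,0]>12)&(hsv[...,0]<35)&(hsv[...,2]>120);m=big(m)
    print('lock',rect(ray(c,np.c_[u[m],v[m]],.122)),m.sum(),np.nanmedian(P[m],0))
    m=big(box(rois[n]['stand'])&(abs(P[...,2]-.045)<.003))
    print('stand top',rect(ray(c,np.c_[u[m],v[m]],.045)),m.sum(),np.nanmedian(P[m][:,2]))
    m=box(rois[n]['stand'])&(P[...,2]>.055)
    print('bow',m.sum(),np.nanmean(P[m],0),np.nanmax(P[m][:,2]),rect(P[m]))
    m=big(box(rois[n]['front'])&(abs(P[...,2]-.098)<.004))
    print('front top',rect(ray(c,np.c_[u[m],v[m]],.098)),m.sum(),np.nanmedian(P[m],0))
    x0,y0,x1,y1=(90,290,310,420) if n=='scene' else (300,300,500,460)
    cv2.imwrite(f'pics/crop_{n}.png',cv2.resize(c['color'][y0:y1,x0:x1,::-1],None,fx=2.8,fy=2.8,interpolation=2))
a,b=[cv2.imread(f'pics/crop_{n}.png') for n in('scene','side')]
a=cv2.resize(a,(400,236));b=cv2.resize(b,(400,320));cv2.imwrite('pics/crops.png',np.vstack([a,b]))
E
```

```text
scene top z 0.11923446030503837 (array([623.7,  57.3]), array([216.5, 174.4]), 89.53) 5961
lock (array([623.2,  60. ]), array([51.9, 53.7]), 1.4) 371 [0.62232667 0.06205757 0.12094868]
stand top (array([ 518.8, -267.3]), array([65.6, 67.1]), 89.32) 760 0.04441776895433003
bow 313 [ 0.51957933 -0.26910019  0.07458147] 0.08959963896762713 (array([ 516.3, -266.5]), array([39.8, 14.8]), 89.8)
front top (array([485.7,  58.7]), array([176.8,  17.5]), 89.92) 384 [0.48421685 0.05315034 0.09678838]
side top z 0.1188510913095146 (array([618.4,  57.2]), array([215.4, 175.2]), 89.54) 4783
lock (array([620.2,  58.6]), array([51.3, 50.9]), 44.27) 294 [0.62149146 0.06046425 0.1205196 ]
stand top (array([ 513.9, -267. ]), array([66.2, 65.1]), 0.25) 1084 0.0439886598825987
bow 430 [ 0.51230981 -0.26829509  0.07447044] 0.08904338105691945 (array([ 514.6, -267. ]), array([36., 12.]), 88.59)
front top (array([479.5,  58.3]), array([175.3,  15.4]), 89.64) 447 [0.48091151 0.05082332 0.09656116]
```

View pics/crop_scene.png

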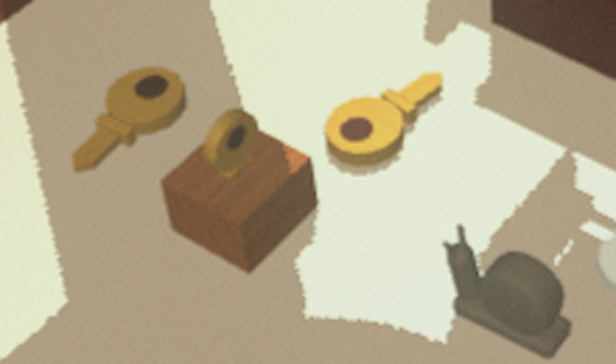

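The crop confirms it: the upright key in the block is the small one (bow about 38 mm, top at 89 mm, as specified). The flat keys left and right of it are larger and lie loose. The drawer is about 52 mm open, with its face at x≈0.476 and 0.527 when shut. I will close the fingers and go in front of the drawer.

```bash
python3 -m creep '[[0,0,0,0.01,-0.03,0,1],[0,0,0,0.02,-0.06,0,1],[0,0,0,0.03,-0.09,0,1],[0,0,0,0.04,-0.12,0,1],[0,0,0,0.05,-0.15,0,1],[0,0,0,0.058,-0.175,0,1],[0,0,0,0.058,-0.187,0,1],[0,0,0,0.058,-0.187,0,1]]' 20
python3 -m creep '[[0,0,0,0,0,0.03,1],[0,0,0,0,0,0.06,1],[0,0,0,0,0,0.09,1],[0,0,0,0,0,0.12,1],[0,0,0,0,0,0.14,1],[0,0,0,0,0,0.148,1],[0,0,0,0,0,0.148,1],[0,0,0,0,0,0.148,1]]'
```

```text
time_s: 0.95
eef_pos: [0.437, 0.058, 0.2447]
tcp_rot: [[-0.001, 1.0, -0.0], [1.0, 0.001, -0.0], [-0.0, -0.0, -1.0]]
force: [0.4, -0.1, 0.5]
opening: 0.0273
grip_force: 0.0
time_s: 1.75
eef_pos: [0.439, 0.0579, 0.0971]
tcp_rot: [[0.0, 1.0, 0.001], [1.0, -0.0, 0.0], [0.0, 0.001, -1.0]]
force: [-0.3, -0.5, -0.0]
opening: 0.0004
grip_force: 0.0
```

```bash
python3 -m creep '[[0,0,0,0,0.015,0,1],[0,0,0,0,0.025,0,1],[0,0,0,0,0.035,0,1],[0,0,0,0,0.045,0,1],[0,0,0,0,0.055,0,1],[0,0,0,0,0.062,0,1],[0,0,0,0,0.068,0,1],[0,0,0,0,0.071,0,1]]'
python3 -m creep '[[0,0,0,0,0.001,0,1],[0,0,0,0,0.002,0,1],[0,0,0,0,0.003,0,1]]'
```

```text
time_s: 2.55
eef_pos: [0.5095, 0.058, 0.0966]
tcp_rot: [[0.0, 1.0, -0.0], [1.0, -0.0, -0.0], [-0.0, -0.0, -1.0]]
force: [-2.7, -0.2, 1.2]
opening: 0.0001
grip_force: 1.1
time_s: 2.85
eef_pos: [0.5116, 0.058, 0.0966]
tcp_rot: [[-0.0, 1.0, -0.001], [1.0, 0.0, -0.0], [-0.0, -0.001, -1.0]]
force: [-2.7, -0.1, 0.9]
opening: 0.0004
grip_force: 1.0
```

```bash
python3 -m creep '[[0,0,0,0,0.001,0,1],[0,0,0,0,0.002,0,1],[0,0,0,0,0.003,0,1],[0,0,0,0,0.004,0,1]]'
python3 -m creep '[[0,0,0,0,0.001,0,1],[0,0,0,0,0.002,0,1],[0,0,0,0,0.003,0,1],[0,0,0,0,0.003,0,1]]'
```

```text
time_s: 3.25
eef_pos: [0.5159, 0.058, 0.0966]
tcp_rot: [[-0.0, 1.0, -0.0], [1.0, 0.0, -0.0], [-0.0, -0.0, -1.0]]
force: [-2.2, 0.2, -1.0]
opening: 0.0003
grip_force: 1.0
time_s: 3.65
eef_pos: [0.5182, 0.058, 0.0966]
tcp_rot: [[0.0, 1.0, -0.002], [1.0, -0.0, -0.0], [-0.0, -0.002, -1.0]]
force: [-4.8, -1.2, 1.1]
opening: 0.0005
grip_force: 2.5
```

```bash
python3 -m creep '[[0,0,0,0,0.001,0,1],[0,0,0,0,0.002,0,1],[0,0,0,0,0.002,0,1]]'
python3 -m creep '[[0,0,0,0,0.001,0,1],[0,0,0,0,0.002,0,1],[0,0,0,0,0.002,0,1]]'
```

```text
time_s: 3.95
eef_pos: [0.5182, 0.058, 0.0964]
tcp_rot: [[0.0, 1.0, -0.006], [1.0, -0.0, -0.0], [-0.0, -0.006, -1.0]]
force: [-10.5, -0.1, 7.4]
opening: 0.0003
grip_force: 5.5
time_s: 4.25
eef_pos: [0.5183, 0.058, 0.0962]
tcp_rot: [[0.0, 1.0, -0.01], [1.0, -0.0, -0.0], [-0.0, -0.01, -1.0]]
force: [-15.6, 0.6, 12.6]
opening: 0.0008
grip_force: 8.5
```

```bash
python3 -m creep '[[0,0,0,0,-0.01,0,1],[0,0,0,0,-0.03,0,1],[0,0,0,0,-0.05,-0.02,1],[0,0,0,0,-0.06,-0.05,1],[0,0,0,0,-0.06,-0.08,1],[0,0,0,0,-0.06,-0.11,0.6],[0,0,0,-0.02,-0.06,-0.13,0.3],[0,0,0,-0.05,-0.06,-0.13,0.3]]'
python3 -m creep '[[0,0,0,-0.04,0.005,0,0.3],[0,0,0,-0.08,0.015,0,0.3],[0,0,0,-0.12,0.025,0,0.3],[0,0,0,-0.16,0.035,0,0.3],[0,0,0,-0.20,0.045,0,0.3],[0,0,0,-0.24,0.05,0,0.3],[0,0,0,-0.265,0.054,0,0.3],[0,0,0,-0.275,0.054,0,0.3]]'
python3 -m creep '[[0,0,0,0,0,0,0.3],[0,0,0,0,0,0,0.3]]'
python3 - <<'E'
from bench import robot,vision
from h import *
import pickle
d={n:vision.capture(n) for n in("scene","side","wrist")}
pickle.dump(d,open('cap1.pkl','wb'))
cv2.imwrite('pics/mix1.png',np.hstack([cv2.resize(d['wrist']['color'],(400,300)),cv2.resize(d['side']['color'],(400,300))])[:,:,::-1])
s=robot.sense();print(s['time_s'],s['eef_pos'])
v,u=np.mgrid[0:480,0:640]
for n in("scene","side"):
    c=d[n];P=cloud(c)
    b=(260,200,400,285) if n=='scene' else (240,190,385,270)
    # drawer front top strip
    m=(abs(P[...,2]-.098)<.004)&(P[...,0]>.46)&(P[...,0]<.545)&(P[...,1]>-.04)&(P[...,1]<.16)
    if m.sum(): m=big(m);print(n,'front',rect(ray(c,np.c_[u[m],v[m]],.098)),m.sum())
    m=big((abs(P[...,2]-.12)<.004)&(P[...,1]>-.08)&(P[...,0]>.4));print('top',rect(ray(c,np.c_[u[m],v[m]],.12)))
c=d['wrist'];P=cloud(c)
m=big((P[...,2]>.06)&(P[...,2]<.1));print('bow',m.sum(),np.nanmax(P[m][:,2]),rect(P[m]),[u[m].min(),u[m].max(),v[m].min(),v[m].max()])
m=big((abs(P[...,2]-.045)<.004));print('stand',rect(ray(c,np.c_[u[m],v[m]],.045)),m.sum())
E
```

```text
time_s: 5.05
eef_pos: [0.4658, 0.0084, 0.2302]
tcp_rot: [[-0.002, 1.0, 0.009], [1.0, 0.002, 0.0], [0.0, 0.009, -1.0]]
force: [0.1, -0.6, -0.4]
opening: 0.0209
grip_force: 0.0
time_s: 5.85
eef_pos: [0.518, -0.2696, 0.227]
tcp_rot: [[0.002, 1.0, 0.003], [1.0, -0.002, -0.001], [-0.001, 0.003, -1.0]]
force: [-0.8, -0.1, 0.9]
opening: 0.0614
grip_force: 0.0
time_s: 6.05
eef_pos: [0.5168, -0.266, 0.2266]
tcp_rot: [[-0.0, 1.0, -0.0], [1.0, 0.0, 0.0], [0.0, -0.0, -1.0]]
force: [0.1, 0.3, -0.4]
opening: 0.0613
grip_force: 0.0
6.2 [ 0.5169843  -0.26565686  0.22677637]
top (array([623.5,  57.1]), array([216.8, 174. ]), 89.49)
side front (array([532. ,  62.1]), array([199.1,  17.7]), 89.33) 430
top (array([618.7,  57.5]), array([214.9, 174.7]), 89.54)
bow 1550 0.09998279651575964 (array([ 735.5, -160.9]), array([14. , 27.8]), 12.55) [np.int64(595), np.int64(639), np.int64(66), np.int64(107)]
stand (array([ 516.4, -264.4]), array([64. , 64.2]), 0.07) 4378
```

View pics/mix1.png

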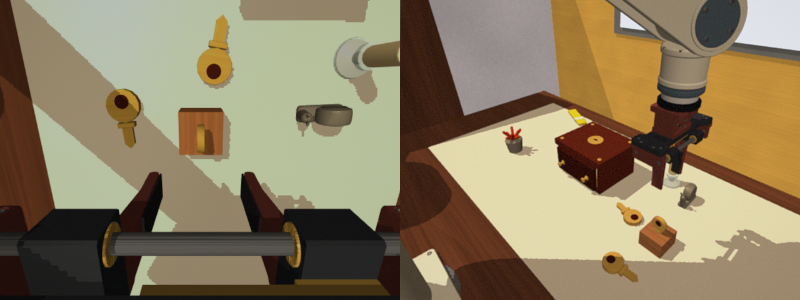

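The right half (side view) shows the drawer flush at (585,160). The left half (wrist) shows the stand block at (202,131) with the key's bow edge-on at (203,138). Next I refine the key's position.

```bash
python3 - <<'E'
from h import *
import pickle
v,u=np.mgrid[0:480,0:640]
d=pickle.load(open('cap1.pkl','rb'));c=d['wrist'];P=cloud(c)
m=big((P[...,2]>.055)&(P[...,2]<.095)&(abs(P[...,0]-.516)<.04)&(abs(P[...,1]+.266)<.04))
print(m.sum(),rect(P[m]),np.nanmax(P[m][:,2]),u[m].min(),u[m].max(),v[m].min(),v[m].max())
t=m&(P[...,2]>.0855);print('crest',np.nanmean(P[t],0),t.sum(),rect(ray(c,np.c_[u[t],v[t]],.089)))
# where gripper mid-line x lies: finger opening centre vs TCP
for n in('scene','side'):
    c=d[n];P=cloud(c);m=(P[...,2]>.0855)&(P[...,2]<.095)&(abs(P[...,0]-.516)<.04)&(abs(P[...,1]+.266)<.04)
    print(n,m.sum(),np.nanmean(P[m],0))
    m=(P[...,2]>.055)&(P[...,2]<.095)&(abs(P[...,0]-.516)<.04)&(abs(P[...,1]+.266)<.04)
    print(rect(P[m]))
E
```

```text
568 (array([ 516.3, -263.4]), array([35.4,  9.8]), 89.96) 0.09096304242877867 315 327 200 244
crest [ 0.51628048 -0.26370912  0.0875879 ] 320 (array([ 516.2, -263.1]), array([ 9.5, 22.2]), 0.28)
scene 50 [ 0.51746266 -0.26727926  0.08732694]
(array([ 518.1, -266.6]), array([38.7, 12.7]), 87.89)
side 70 [ 0.51463863 -0.26709708  0.08709449]
(array([ 515. , -266.9]), array([36.8, 11.5]), 89.96)
```

```bash
python3 -m creep '[[0,0,0,0,0,0.03,0.3],[0,0,0,0,0,0.06,0.4],[0,0,0,0,0,0.09,0.5],[0,0,0,0,0,0.12,0.6],[0,0,0,0,0,0.14,0.6],[0,0,0,0,0,0.15,0.6],[0,0,0,0,0,0.154,0.6],[0,0,0,0,0,0.154,0.6]]'
python3 -m creep '[[0,0,0,0,0,0,0.8],[0,0,0,0,0,0,1],[0,0,0,0,0,0,1],[0,0,0,0,0,0,1],[0,0,0,0,0,0,1],[0,0,0,0,0,0,1]]' 40
```

```text
time_s: 7.0
eef_pos: [0.5173, -0.2667, 0.0729]
tcp_rot: [[-0.001, 1.0, 0.0], [1.0, 0.001, -0.0], [-0.0, 0.0, -1.0]]
force: [-0.3, -0.1, -0.1]
opening: 0.0351
grip_force: 0.0
time_s: 7.6
eef_pos: [0.517, -0.2672, 0.0733]
tcp_rot: [[-0.0, 1.0, 0.0], [1.0, 0.0, -0.0], [-0.0, 0.0, -1.0]]
force: [-2.7, 0.2, 6.3]
opening: 0.0097
grip_force: 40.0
```

```bash
python3 -m creep '[[0,0,0,0,0,-0.006,1],[0,0,0,0,0,-0.014,1],[0,0,0,0,0,-0.025,1],[0,0,0,0,0,-0.045,1],[0,0,0,0,0,-0.075,1],[0,0,0,0,0,-0.105,1],[0,0,0,0,0,-0.13,1],[0,0,0,0,0,-0.147,1]]' 60
python3 -m creep '[[0,0,0,0.03,0.01,0,1],[0,0,0,0.07,0.022,0,1],[0,0,0,0.11,0.035,0,1],[0,0,0,0.15,0.048,0,1],[0,0,0,0.19,0.06,0,1],[0,0,0,0.23,0.073,0,1],[0,0,0,0.265,0.085,0,1],[0,0,0,0.275,0.09,0,1]]'
python3 -m creep '[[0,0,0,0,0,0,1],[0,0,0,0,0,0,1],[0,0,0,0,0,0,1]]'
python3 - <<'E'
from bench import robot,vision
from h import *
import pickle
d={n:vision.capture(n) for n in("scene","side","wrist")}
pickle.dump(d,open('cap2.pkl','wb'))
s=robot.sense();print(s['time_s'],s['eef_pos'],np.round(s['tcp_rot'],4).tolist(),s['opening'])
w=d['wrist']['color'][:,:,::-1];cv2.imwrite('pics/w2.png',np.hstack([w[80:400,140:500],cv2.resize(d['side']['color'][120:280,230:410,::-1],(360,320))]))
E
```

```text
time_s: 8.4
eef_pos: [0.5176, -0.2673, 0.2227]
tcp_rot: [[0.0, 1.0, 0.003], [1.0, 0.0, -0.001], [-0.001, 0.003, -1.0]]
force: [0.3, -0.4, -1.0]
opening: 0.0096
grip_force: 60.0
time_s: 9.2
eef_pos: [0.6078, 0.0112, 0.2207]
tcp_rot: [[-0.003, 1.0, 0.001], [1.0, 0.003, 0.001], [0.001, 0.001, -1.0]]
force: [-0.1, -0.1, -0.9]
opening: 0.0097
grip_force: 60.0
time_s: 9.5
eef_pos: [0.6065, 0.0066, 0.2198]
tcp_rot: [[0.001, 1.0, -0.0], [1.0, -0.001, -0.0], [-0.0, -0.0, -1.0]]
force: [0.2, -0.8, 0.1]
opening: 0.0099
grip_force: 60.0
9.65 [0.60670441 0.00679513 0.21973892] [[0.0017, 1.0, -0.0001], [1.0, -0.0017, -0.0001], [-0.0001, -0.0001, -1.0]] 0.010090243960831144
```

View pics/w2.png

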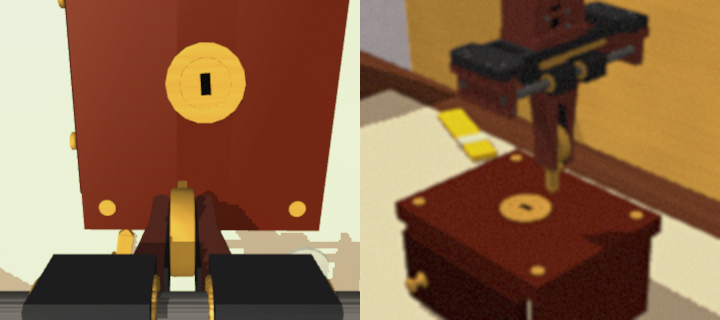

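Left (wrist): the keyhole is at crop (205,84), full-image (345,164), and the held key is at crop (182,230), upright between the pads. Right (side): the key is held upright short of the lock. Now I measure the slot in all three views and the key in hand.

```bash
cat > m.py <<'E'
from h import *
def slot(c,guess,r=14,h=.122):
    g=cv2.cvtColor(c['color'],cv2.COLOR_RGB2GRAY).astype(float);v,u=np.mgrid[0:480,0:640]
    m=((u-guess[0])**2+(v-guess[1])**2<r*r)&(g<70)
    m=big(m);w=np.clip(90-g,0,None)*cv2.dilate(m.astype(np.uint8),np.ones((3,3)))
    uv=(u*w).sum()/w.sum(),(v*w).sum()/w.sum();return uv,m.sum(),ray(c,uv,h)[0]*1000
def collar(c,guess,r=40):
    hsv=cv2.cvtColor(c['color'],cv2.COLOR_RGB2HSV);v,u=np.mgrid[0:480,0:640]
    m=(hsv[...,0]>13)&(hsv[...,0]<35)&(hsv[...,2]>110)&((u-guess[0])**2+(v-guess[1])**2<r*r);m=big(m)
    return rect(ray(c,np.c_[u[m],v[m]],.122))
E
python3 - <<'E'
from m import *
import pickle
d=pickle.load(open('cap2.pkl','rb'))
for n,g,r,R in(('wrist',(345,164),22,50),('scene',(328,238),6,25),('side',(313,224),6,22)):
    c=d[n];uv,k,p=slot(c,g,r);print(n,np.round(uv,1),k,np.round(p,1),'collar',collar(c,g,R))
c=d['wrist'];P=cloud(c);v,u=np.mgrid[0:480,0:640]
hsv=cv2.cvtColor(c['color'],cv2.COLOR_RGB2HSV)
m=(u>308)&(u<337)&(v>255)&(v<360)&(hsv[...,0]>13)&(hsv[...,2]>90)&(P[...,2]<.26)&(P[...,2]>.13)
for lo,hi in((.14,.165),(.165,.178),(.178,.20),(.20,.225),(.225,.25)):
    k=m&(P[...,2]>lo)&(P[...,2]<=hi);print(lo,k.sum(), np.round(np.nanmin(P[k],0)*1000,1) if k.any() else '',np.round(np.nanmax(P[k],0)*1000,1) if k.any() else '')
g=c['color'];print([(r,g[r,322].tolist(),np.round(P[r,322]*1000).tolist()) for r in range(252,366,6)])
E
```

```text
wrist [345.1 163.7] 191 [621.7  62.7 122. ] collar (array([621.7,  62.6]), array([51.2, 51.4]), 89.88)
scene [327.5 237. ] 6 [622.6  61.3 122. ] collar (array([623.2,  60. ]), array([51.9, 53.7]), 1.4)
side [312.6 223.1] 5 [621.1  58.9 122. ] collar (array([620.2,  58.6]), array([51.3, 50.9]), 44.27)
0.14 0  
0.165 44 [604.6  14.9 170.7] [609.1  15.9 177.8]
0.178 22 [601.1  15.  178.2] [609.   17.2 199.8]
0.2 430 [601.3  16.6 201.7] [611.9  28.7 225. ]
0.225 1774 [601.7  -5.9 225. ] [611.8  27.  238.9]
[(252, [114, 39, 18], [607.0, 2.0, 120.0]), (258, [115, 40, 20], [607.0, -3.0, 119.0]), (264, [135, 101, 37], [607.0, 15.0, 175.0]), (270, [120, 89, 33], [607.0, 28.0, 213.0]), (276, [161, 121, 46], [607.0, 28.0, 220.0]), (282, [183, 137, 50], [607.0, 26.0, 222.0]), (288, [207, 154, 58], [607.0, 26.0, 227.0]), (294, [220, 164, 60], [607.0, 24.0, 228.0]), (300, [230, 176, 64], [607.0, 22.0, 230.0]), (306, [236, 191, 71], [nan, nan, nan]), (312, [236, 196, 72], [607.0, 18.0, 232.0]), (318, [236, 196, 72], [607.0, 16.0, 233.0]), (324, [168, 125, 45], [607.0, 14.0, 234.0]), (330, [168, 125, 46], [607.0, 12.0, 235.0]), (336, [168, 125, 45], [607.0, 9.0, 235.0]), (342, [166, 124, 45], [607.0, 6.0, 235.0]), (348, [162, 120, 44], [607.0, 2.0, 233.0]), (354, [150, 111, 40], [607.0, -1.0, 232.0]), (360, [235, 242, 211], [606.0, -173.0, 1.0])]
```

```bash
python3 -m creep '[[0,0,0,0.015,0.004,0,1],[0,0,0,0.035,0.010,0,1],[0,0,0,0.048,0.014,0,1],[0,0,0,0.053,0.0148,0.01,1],[0,0,0,0.053,0.0148,0.025,1],[0,0,0,0.053,0.0148,0.036,1],[0,0,0,0.053,0.0148,0.036,1],[0,0,0,0.053,0.0148,0.036,1]]'
python3 - <<'E'
from bench import robot,vision
from m import *
import pickle
d={n:vision.capture(n) for n in("scene","side","wrist")}
pickle.dump(d,open('cap3.pkl','wb'))
s=robot.sense();print(s['time_s'],s['eef_pos'],s['force'],s['opening'])
w=d['wrist']['color'][:,:,::-1]
z=lambda c,b,S:cv2.resize(c[b[1]:b[3],b[0]:b[2],::-1],S,interpolation=cv2.INTER_CUBIC)
cv2.imwrite('pics/w3.png',np.hstack([z(d['scene']['color'],(293,190,363,260),(270,270)),z(d['side']['color'],(283,180,343,240),(270,270)),z(d['wrist']['color'],(267,190,377,300),(260,270))]))
c=d['wrist'];P=cloud(c);print(collar(c,(322,240),60))
v,u=np.mgrid[0:480,0:640]
hsv=cv2.cvtColor(c['color'],cv2.COLOR_RGB2HSV)
m=(u>300)&(u<345)&(v>230)&(v<360)&(hsv[...,0]>13)&(hsv[...,2]>90)
for lo,hi in((.128,.142),(.142,.16),(.16,.18),(.18,.21)):
    k=m&(P[...,2]>lo)&(P[...,2]<=hi);print(lo,k.sum(), np.round(np.nanmin(P[k],0)*1000,1) if k.any() else '',np.round(np.nanmax(P[k],0)*1000,1) if k.any() else '')
E
```

```text
time_s: 10.45
eef_pos: [0.6213, 0.0605, 0.1828]
tcp_rot: [[0.001, 1.0, -0.002], [1.0, -0.001, -0.0], [-0.0, -0.002, -1.0]]
force: [0.1, 0.3, 0.5]
opening: 0.0097
grip_force: 60.0
10.6 [0.62213587 0.06067923 0.18413843] [ 0.57893835 -1.12516528 -0.73387538] 0.009910543105925797
(array([621.9,  63.8]), array([49.3, 51.5]), 89.95)
0.128 44 [620.1  69.  134.9] [624.5  70.2 141.9]
0.142 20 [620.2  69.1 142.2] [624.9  69.8 145. ]
0.16 110 [614.1  70.5 161.6] [628.9  82.3 180. ]
0.18 2110 [616.8  48.1 180.1] [627.4  82.7 202.1]
```

View pics/w3.png

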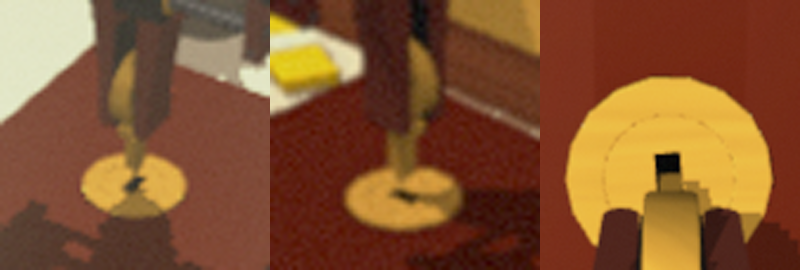

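The key hangs over the slot in all three crops. The wrist view at (667,165) shows the slot just ahead of the blade, and the numbers put the key about 0.9 mm too far in +y and 0.4 mm in +x. I'll correct that and descend into the mouth.

```bash
python3 -m creep '[[0,0,0,-0.0009,-0.0004,0,1],[0,0,0,-0.0009,-0.0004,0.003,1],[0,0,0,-0.0009,-0.0004,0.006,1],[0,0,0,-0.0009,-0.0004,0.008,1],[0,0,0,-0.0009,-0.0004,0.010,1],[0,0,0,-0.0009,-0.0004,0.012,1],[0,0,0,-0.0009,-0.0004,0.013,1],[0,0,0,-0.0009,-0.0004,0.013,1]]'
```

```text
time_s: 11.4
eef_pos: [0.6213, 0.0601, 0.1705]
tcp_rot: [[-0.0, 1.0, -0.0], [1.0, 0.0, -0.0], [-0.0, -0.0, -1.0]]
force: [-0.1, 0.2, -0.5]
opening: 0.0099
grip_force: 60.0
```

The tip is about 5 mm into the slot with no force. Next, on through the pins.

```bash
python3 -m creep '[[0,0,0,0,0,0.001,1],[0,0,0,0,0,0.002,1],[0,0,0,0,0,0.003,1],[0,0,0,0,0,0.004,1],[0,0,0,0,0,0.005,1],[0,0,0,0,0,0.006,1],[0,0,0,0,0,0.007,1],[0,0,0,0,0,0.007,1]]'
```

```text
time_s: 12.2
eef_pos: [0.622, 0.0595, 0.1644]
tcp_rot: [[-0.0, 1.0, 0.001], [1.0, 0.0, -0.001], [-0.001, 0.001, -1.0]]
force: [-1.0, -4.1, 4.5]
opening: 0.0101
grip_force: 60.0
```

```bash
python3 -m creep '[[0,0,0,-0.0003,0,0.001,1],[0,0,0,-0.0005,0,0.002,1],[0,0,0,-0.0005,0,0.003,1],[0,0,0,-0.0005,0,0.004,1],[0,0,0,-0.0005,0,0.005,1],[0,0,0,-0.0005,0,0.006,1],[0,0,0,-0.0005,0,0.007,1],[0,0,0,-0.0005,0,0.007,1]]'
```

```text
time_s: 13.0
eef_pos: [0.6217, 0.0594, 0.157]
tcp_rot: [[0.0, 1.0, 0.001], [1.0, -0.0, -0.0], [-0.0, 0.001, -1.0]]
force: [-0.4, -3.5, 5.3]
opening: 0.0099
grip_force: 60.0
```

```bash
python3 -m creep '[[0,0,0,-0.0002,0,0.001,1],[0,0,0,-0.0004,0,0.002,1],[0,0,0,-0.0004,0,0.003,1],[0,0,0,-0.0004,0,0.004,1],[0,0,0,-0.0004,0,0.005,1],[0,0,0,-0.0004,0,0.006,1],[0,0,0,-0.0004,0,0.0065,1],[0,0,0,-0.0004,0,0.0065,1]]'
```

```text
time_s: 13.8
eef_pos: [0.6218, 0.0596, 0.1503]
tcp_rot: [[0.0, 1.0, 0.001], [1.0, -0.0, 0.001], [0.001, 0.001, -1.0]]
force: [1.7, 0.4, 3.8]
opening: 0.0098
grip_force: 60.0
```

Nearly home (expected about 0.150). I'll press on gently until it bottoms.

```bash
python3 -m creep '[[0,0,0,0,0,0.0007,1],[0,0,0,0,0,0.0014,1],[0,0,0,0,0,0.002,1],[0,0,0,0,0,0.002,1]]'
python3 -m creep '[[0,0,0,0,0,0.0007,1],[0,0,0,0,0,0.0014,1],[0,0,0,0,0,0.0014,1]]'
```

```text
time_s: 14.2
eef_pos: [0.6219, 0.0596, 0.1501]
tcp_rot: [[0.0, 1.0, 0.001], [1.0, -0.0, 0.001], [0.001, 0.001, -1.0]]
force: [-2.9, 0.1, 17.9]
opening: 0.0097
grip_force: 60.0
time_s: 14.5
eef_pos: [0.622, 0.0597, 0.15]
tcp_rot: [[-0.0, 1.0, 0.002], [1.0, 0.0, 0.001], [0.001, 0.002, -1.0]]
force: [-6.9, 1.3, 28.3]
opening: 0.0096
grip_force: 60.0
```

Bottomed at 0.1500 as predicted, with rising force. I'll ease the push and turn clockwise (positive about tool z).

```bash
python3 -m creep '[[0,0,0,0,0,-0.001,1],[0,0,0.08,0,0,-0.001,1],[0,0,0.16,0,0,-0.001,1],[0,0,0.24,0,0,-0.001,1],[0,0,0.32,0,0,-0.001,1],[0,0,0.40,0,0,-0.001,1],[0,0,0.48,0,0,-0.001,1],[0,0,0.48,0,0,-0.001,1]]'
python3 -c "
from bench import robot
s=robot.sense();print(s['moment'],s['force'],s['joints'])"
```

```text
time_s: 15.3
eef_pos: [0.6211, 0.0597, 0.1501]
tcp_rot: [[0.464, 0.886, -0.0], [0.886, -0.464, 0.001], [0.0, -0.001, -1.0]]
force: [-8.2, 1.0, 23.9]
opening: 0.0093
grip_force: 60.0
[0.27891304 1.52950414 0.0949626 ] [-8.21090057  0.99153252 23.90855483] [7.64662283e-02 5.37405049e-01 1.69301854e+00 9.10554365e-04
 9.11523384e-01 5.58176046e-01]
```

```bash
python3 -m creep '[[0,0,0.08,-0.0003,-0.0006,0,1],[0,0,0.16,-0.0003,-0.0006,0,1],[0,0,0.24,-0.0003,-0.0006,0,1],[0,0,0.32,-0.0003,-0.0006,0,1],[0,0,0.40,-0.0003,-0.0006,0,1],[0,0,0.48,-0.0003,-0.0006,0,1],[0,0,0.56,-0.0003,-0.0006,0,1],[0,0,0.56,-0.0003,-0.0006,0,1]]'
python3 -c "
from bench import robot
s=robot.sense();print(s['moment'],s['force'],s['joints'])"
```

```text
time_s: 16.1
eef_pos: [0.6202, 0.0603, 0.15]
tcp_rot: [[0.864, 0.504, -0.001], [0.504, -0.864, 0.001], [0.0, -0.002, -1.0]]
force: [-8.9, 4.7, 23.9]
opening: 0.0096
grip_force: 60.0
[0.77556481 1.70113115 0.11487161] [-8.9130498   4.73168677 23.92216532] [0.07714176 0.53652156 1.69479337 0.00195803 0.91101683 1.11817535]
```

```bash
python3 -m creep '[[0,0,0.08,-0.0004,-0.0008,0,1],[0,0,0.16,-0.0004,-0.0008,0,1],[0,0,0.24,-0.0004,-0.0008,0,1],[0,0,0.32,-0.0004,-0.0008,-0.0003,1],[0,0,0.40,-0.0004,-0.0008,-0.0003,1],[0,0,0.48,-0.0004,-0.0008,-0.0003,1],[0,0,0.53,-0.0004,-0.0008,-0.0003,1],[0,0,0.53,-0.0004,-0.0008,-0.0003,1]]'
python3 -c "
from bench import robot
s=robot.sense();print(s['moment'],s['force'],s['joints'])"
```

```text
time_s: 16.9
eef_pos: [0.6198, 0.0611, 0.1501]
tcp_rot: [[1.0, -0.001, -0.0], [-0.001, -1.0, 0.002], [-0.0, -0.002, -1.0]]
force: [-6.9, 4.9, 21.0]
opening: 0.0099
grip_force: 60.0
[1.11724461 1.37932516 0.05623632] [-6.94939792  4.88804387 21.03856872] [0.07824976 0.53575944 1.69604308 0.0024481  0.90975557 1.64819131]
```

```bash
python3 -m creep '[[0,0,0.05,-0.0004,-0.0004,0,1],[0,0,0.10,-0.0004,-0.0004,0,1],[0,0,0.15,-0.0004,-0.0004,0,1],[0,0,0.18,-0.0004,-0.0004,0,1],[0,0,0.18,-0.0004,-0.0004,0,1],[0,0,0.18,-0.0004,-0.0004,0,1]]'
python3 - <<'E'
from bench import robot,vision
from m import *
s=robot.sense();print(s['moment'],s['force'],s['time_s'])
d={n:vision.capture(n) for n in("scene","side","wrist")}
z=lambda c,b,S:cv2.resize(c[b[1]:b[3],b[0]:b[2],::-1],S,interpolation=cv2.INTER_CUBIC)
a=np.hstack([z(d['wrist']['color'],(222,160,422,310),(400,300)),z(d['side']['color'],(243,130,403,250),(400,300))])
b=np.hstack([z(d['side']['color'],(0,0,640,480),(400,300)),z(d['scene']['color'],(0,0,640,480),(400,300))])
cv2.imwrite('pics/w4.png',np.vstack([a,b]))
E
```

```text
time_s: 17.5
eef_pos: [0.6198, 0.0616, 0.1501]
tcp_rot: [[0.984, -0.178, 0.001], [-0.178, -0.984, 0.002], [0.0, -0.002, -1.0]]
force: [-6.1, 5.2, 18.9]
opening: 0.0099
grip_force: 60.0
[1.20619634 1.04970007 0.12476919] [-6.08245204  5.2214091  18.92525254] 17.5
```

View pics/w4.png

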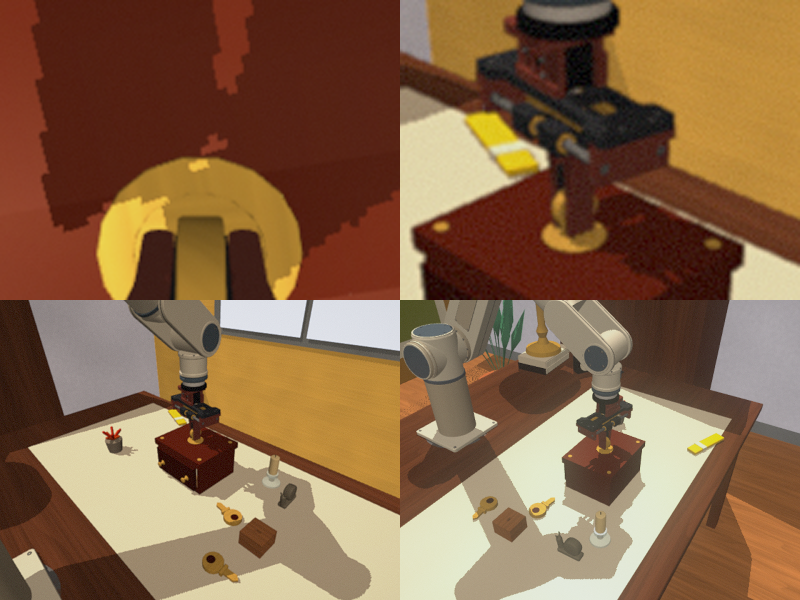

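The crops show the key's bow square in the pads with its shoulder on the collar (wrist crop (200,220)). The drawer is flush, the stand at (257,537) is empty, and the snail, candle and succulent are undisturbed. The tool has turned 1.75 rad, so the plug is at about 1.55, and a steady 19 N downward push holds the key in.

```bash
python3 -c "
from bench import sign_off
print(sign_off())"
```

```text
the job is handed in; nothing more can be done
None
```

I handed the job in at about 17.7 s: the drawer is shut and the gripper still holds the key fully in the lock, the tool turned 1.75 rad clockwise (plug about 1.55 by the stated 0.2 rad lag); no verdict came back, and the snail, succulent and candle look unmoved in the last pictures.

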